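# Stroke down the station flags round a brake disc

### The arm

A 6-joint arm with a two-finger parallel gripper is mounted at the origin on the work surface. World frame = base frame: x ahead of the robot, y to its left, z up, the work surface at z = 0. Lengths are in m, angles in rad, forces in N, time in s.
With the tool pointing down it reaches from about 0.35 to 0.85 m from the base axis. Payload 8.1 kg.
Tool frame: the origin (TCP) lies midway between the tips of the shut fingers; the grasp point (between the pads) lies 19 mm behind it; z points along the fingers, y is the line along which they close (so a half turn about z gives the same grasp; the last joint's range is limited). The gripper opens to 85 mm and grips with 20 to 120 N. Pads are 22 mm wide; open, the fingers measure 114 mm over their backs; the gripper's body (76 mm by 85 mm) begins 54 mm behind the grasp point. The pads swing forward as they close: fully open they stand 13 mm farther back than shut.
Start: joints at [-1.294, 0.13, 1.488, -0, 1.523, -0.085], TCP at [0.212, -0.561, 0.231] pointing down, gripper open.
Joint ranges: [-2.96, 2.96], [-0.89, 2.26], [0.02, 2.5], [-1.34, 4.48], [0, 2.73], [-2.66, 2.66]. Speed limits (rad/s): [2.39, 2.39, 2.79, 3.14, 3.14, 3.14].

### API

Orientations are given as a 3x3 rotation matrix whose columns are the frame's x, y, z axes.
In Python, from workcell import robot, optics gives the robot as it stands. The module is installed in compiled form; this text tells all that it offers.
- The arm moves only by the tool play_rows, never from a script. Its argument "plan" is text: rows parted by semicolons, each of 7 numbers parted by spaces: the shift along the tool's x, y, z in cm, then the turn, a rotation vector about the tool's x, y, z in rad, then the finger opening in cm, from 0 to 8.54. In form: dx dy dz rx ry rz fingers; .... A call has 1 to 8 rows; each row is the pose to reach, as a shift and turn from the pose commanded when the call began, along the tool's axes at that moment; what a row does not reach only later rows make up. A row lasts 1/12 s, in which the tool goes at most 41.7 mm and 7.16 degrees, less where a joint would pass 70% of its speed; a pose out of reach is approached as far as the arm can. A call with a gripper value outside its range is refused whole. The fingers move at their own pace and stop on an object; "squeeze" is the grip in N (left out, the last holds). Time passes only in rows, so rows that repeat a pose let the fingers close. It gives the time, the measured TCP pose, the force, the opening and the grip force at its end, in the units of the state.
- robot.observe(): the state, without advancing time (a new reading comes with each control period).
- optics.camera(name): name is "scene" or "top" or "wrist"; returns the picture (400x640x3 uint8, blue, green, red); there is no depth.
- optics.get_calibration(name): a dict with "intrinsics" (3x3 intrinsics, pixels), "k1" (the pictures are not rectified: a ray, as slopes to the right and down, at radius r is drawn at 1 + k1 r^2 times it, then the intrinsics apply), "T" (4x4, takes a point from camera to world coordinates); the wrist camera has in their place "hand_eye" (4x4, takes a point from camera to tool coordinates, whose origin is the TCP and whose axes are the flange's). Camera axes: x right, y up, looking along -z (the intrinsics and any distortion apply to the point x, -y, -z); pixel columns grow to the right and rows downward; lengths in m; the calibration is good to about 2 mm. A picture is of the moment at which its call begins: read the wrist's pose just before it. get_calibration takes no time and is no camera call.
- robot.close_job(): hands the job in; it is judged then, once.
The state is a dict: "clock": time; "q": joint angles; "joint_velocities": joint speeds; "joint_efforts": joint torques, N m; "ee_pos": TCP position; "orientation": TCP orientation; "force": force on the tool from outside, world axes, zero at the start; "wrist_torque": the same for the moment, N m; "grip_width": opening from 0.0 (shut) to 1.0 (fully open); "gripper_force": force on a finger pad.
Only numpy, scipy, OpenCV 4.12 (cv2) and the standard library are available. Lean on these libraries where they do the work, as an engineer would, in place of code of your own. Each camera call takes 0.05 s, during which the arm holds its last target. There are 200 camera calls.

### The job

The run-out check on this brake disc is finished, so reset its row of five orange station flags. With the fingertips, starting at the yellow end of the curved rail, stroke lightly along the row so that the flags fold down flat one after another in order, and finish with all five lying down. Only touch, never press hard or lift anything; do not turn the disc, and leave the things lying on and around the stand where they are.

Things in the scene. Friction and masses are not known exactly. Their poses are not given: they have to be found in the camera images.
- stand: Bolted-down run-out stand: grey foot with a brake disc, and towards the robot a rigid dark curved rail about the disc's axis, 34 mm wide, top 33 mm up. Origin on the disc's axis at table height, z up. Rail centre line at angle a: x = -170 cos a, y = 170 sin a mm, a from -70 to +70 degrees
- rail_yellow (a point): middle of the yellow first piece of the rail, on its top, 33 mm above the table, at a = -65 degrees: the row begins here; flags 1 to 5 follow at a = -50, -25, 0, 25, 50
- disc_mark (a point): white dash on the upper face of the brake disc, 117 mm from the disc's axis, 40 mm above the table. The steel disc is 260 mm across, its friction face 40 mm above the table, its dark middle (144 mm across) 62 mm; it turns easily on its spindle
- flag0_hinge (a point): middle of the hinge pin of orange flag number 1 counted from the yellow end, on the rail's centre line at a = -50 degrees, 36 mm above the table. Each flag: orange plate 26 mm wide, 4 mm thick, reaching 36 mm from its pin; folds along the row away from the yellow end, slight friction (0.01 N m), stays where left; top 38 mm above the table when flat
- flag0 (a joint): angle of flag number 1: 0 standing upright, 1.57 lying flat along the rail pointing away from the yellow end (rad)
- flag1_hinge (a point): middle of the hinge pin of orange flag number 2 counted from the yellow end, on the rail's centre line at a = -25 degrees, 36 mm above the table
- flag1 (a joint): angle of flag number 2: 0 standing upright, 1.57 lying flat along the rail pointing away from the yellow end (rad)
- flag2_hinge (a point): middle of the hinge pin of orange flag number 3 counted from the yellow end, on the rail's centre line at a = 0 degrees, 36 mm above the table
- flag2 (a joint): angle of flag number 3: 0 standing upright, 1.57 lying flat along the rail pointing away from the yellow end (rad)
- flag3_hinge (a point): middle of the hinge pin of orange flag number 4 counted from the yellow end, on the rail's centre line at a = 25 degrees, 36 mm above the table
- flag3 (a joint): angle of flag number 4: 0 standing upright, 1.57 lying flat along the rail pointing away from the yellow end (rad)
- flag4_hinge (a point): middle of the hinge pin of orange flag number 5 counted from the yellow end, on the rail's centre line at a = 50 degrees, 36 mm above the table
- flag4 (a joint): angle of flag number 5: 0 standing upright, 1.57 lying flat along the rail pointing away from the yellow end (rad)
- hub_nut: brass ring nut, 38 mm across, 22 mm tall, loose on the middle of the disc; origin at the centre of its underside. To be left alone
- socket: steel socket, 30 mm across, 38 mm tall, standing on the table just outside the rail; origin at the centre of its underside. To be left alone
- brake_pad: brake pad, 50 x 115 x 16 mm, lying on the table; origin at the centre of its underside. To be left alone
- cleaner: white bottle with red cap, 64 mm across, 170 mm tall; origin at the centre of its underside. To be left alone
- spool: black spool with green core, 90 mm across, 60 mm tall; origin at the centre of its underside. To be left alone
- screwdriver: red-handled screwdriver lying on the table; origin at the underside. To be left alone

How it is judged:
By the outcome, as a careful person would: the job done as asked, in the order asked, and still so for the second after the job is handed in, with the robot touching nothing.
It also fails if it takes over 48 s, if anything falls off the work surface, if the arm or the gripper's body presses on something with over 40 N, if the wrist force passes 120 N, or if a joint passes its speed limit or range.

## Working session

There is one attempt and no reset: what is moved stays moved. The work goes in short steps, Python scripts to look and compute and a tool call to move; the robot and the scene stay as the last step left them, time stands still between calls to the robot, and variables do not carry over. Pictures are saved under pics/ and viewed, at most 10 in all, crops included, and the job is handed in when it is done.

Besides the shell and the picture viewer there is one more tool, called after "Call:" as name(argument=value, ...) on one line, values as JSON. play_rows: Moves the arm, as the interface text tells. Its arguments: {"type":"object","properties":{"plan":{"type":"string"},"squeeze":{"type":"number"}},"required":["plan"]}

```bash
mkdir -p pics
python3 - <<'E'
from workcell import robot, optics
import cv2
for n in("top","scene"):
    cv2.imwrite(f"pics/{n}0.png",optics.camera(n)); c=optics.get_calibration(n); print(n,c)
s=robot.observe(); print(s["clock"],s["ee_pos"],s["orientation"],s["grip_width"])
E
```

```text
top {'intrinsics': array([[520.37195465,   0.        , 320.54626633],
       [  0.        , 520.37195465, 194.32488937],
       [  0.        ,   0.        ,   1.        ]]), 'k1': -0.02723781132106753, 'T': array([[ 0.01353275,  0.98817437, -0.15273598,  0.39796276],
       [-0.99990241,  0.01390392,  0.00136228,  0.01769306],
       [ 0.0034698 ,  0.15270264,  0.98826609,  1.31136441],
       [ 0.        ,  0.        ,  0.        ,  1.        ]])}
scene {'intrinsics': array([[485.34428326,   0.        , 326.0308179 ],
       [  0.        , 485.34428326, 200.70777498],
       [  0.        ,   0.        ,   1.        ]]), 'k1': -0.14051520942784523, 'T': array([[ 0.62119258, -0.5280641 ,  0.57902339,  1.41776034],
       [ 0.78357475,  0.42930957, -0.44911459, -0.65132246],
       [-0.01141899,  0.73269475,  0.68046161,  1.04791908],
       [ 0.        ,  0.        ,  0.        ,  1.        ]])}
0.1 [ 0.21225359 -0.56065097  0.23035851] [[ 9.35271117e-01  3.53931798e-01 -4.70312723e-04]
 [ 3.53932085e-01 -9.35269722e-01  1.62088985e-03]
 [ 1.33815211e-04 -1.68243023e-03 -9.99998576e-01]] 1.0013132099144613
```

View pics/top0.png

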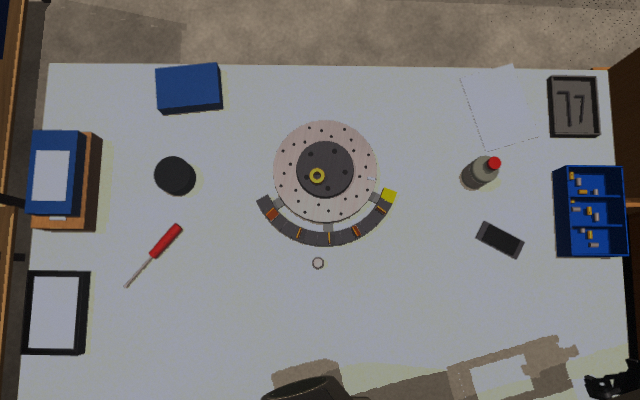

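View pics/scene0.png

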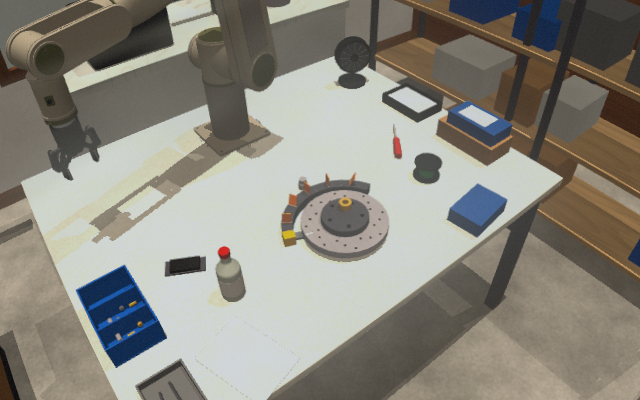

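The top view shows the disc centred near (326,171), yellow rail end at (389,196), far rail end at (265,202) and the socket at (318,263). Next I'll fit the stand pose and check it with an overlay.

```bash
cat > h.py <<'E'
import numpy as np, cv2
from workcell import robot, optics
def proj(P,c,T=None):
    T=c["T"] if T is None else T
    p=(np.atleast_2d(P)-T[:3,3])@T[:3,:3]; s=np.c_[p[:,0],-p[:,1]]/-p[:,2:]
    s=s*(1+c["k1"]*(s**2).sum(1,keepdims=True)); K=c["intrinsics"]
    return s*[K[0,0],K[1,1]]+[K[0,2],K[1,2]]
def ray(uv,c,z,T=None):
    T=c["T"] if T is None else T
    K=c["intrinsics"]; d=(np.array(uv,float)-[K[0,2],K[1,2]])/[K[0,0],K[1,1]]; s=d.copy()
    for _ in range(8): s=d/(1+c["k1"]*(s@s))
    v=T[:3,:3]@[s[0],-s[1],-1]; o=T[:3,3]; return o+v*(z-o[2])/v[2]
def stand(x,y,w,r,a,z):
    a=np.radians(a); p=np.array([-r*np.cos(a),r*np.sin(a)])
    R=np.array([[np.cos(w),-np.sin(w)],[np.sin(w),np.cos(w)]]); p=(R@p)
    return np.stack([p[0]+x,p[1]+y,z+0*p[0]],-1)
def overlay(im,c,x,y,w,T=None,k=1):
    I=cv2.resize(im,None,fx=k,fy=k,interpolation=cv2.INTER_CUBIC)
    def L(P,col): cv2.polylines(I,[np.int32(proj(P,c,T)*k+k/2)],False,col,1)
    L(stand(x,y,w,.13,np.arange(0,361,4.),.04),(255,0,0))
    for r in(.153,.187): L(stand(x,y,w,r,np.arange(-70,71,2.),.033),(0,255,0))
    for a in(-70,-60,70): L(np.array([stand(x,y,w,r,float(a),.033) for r in(.153,.187)]),(255,255,0))
    for a in(-50,-25,0,25,50):
        L(np.array([stand(x,y,w,r,float(a),z) for r,z in((.157,.036),(.157,.072),(.183,.072),(.183,.036))]),(255,0,255))
    return I
E
python3 - <<'E'
from h import *
from scipy.optimize import least_squares
im=cv2.imread("pics/top0.png"); c=optics.get_calibration("top"); hsv=cv2.cvtColor(im,cv2.COLOR_BGR2HSV)
# rough
p=ray((326,171.5),c,.04); yl=ray((389,196),c,.033); e=ray((265,202),c,.033)
print(p,yl,e)
def a(q): d=(q-p)[:2]; return np.arctan2(d[1],d[0])
w0=[a(yl)-a(stand(0,0,0,.17,-65.,0)), a(e)-a(stand(0,0,0,.17,67.,0))]
w0=[(t+np.pi)%(2*np.pi)-np.pi for t in w0]; print(w0)
w=np.mean(w0)
I=overlay(im,c,p[0],p[1],w,k=4)[105*4:250*4,235*4:415*4]; cv2.imwrite("pics/o1.png",I)
E
```

```text
[0.65212926 0.00314389 0.04      ] [ 0.59371347 -0.15434724  0.033     ] [0.57433674 0.15341262 0.033     ]
[np.float64(1.0017748967459363), np.float64(-0.8828477627545133)]
```

View pics/o1.png

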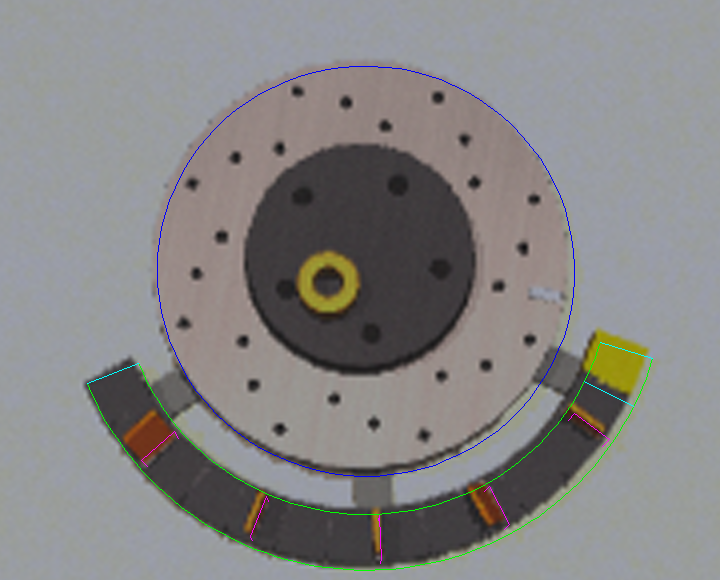

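Run:
```python
from h import *
from scipy.optimize import least_squares
im=cv2.imread("pics/top0.png"); c=optics.get_calibration("top")
cr=lambda u,v:np.array([235+(u-1.5)/4,105+(v-1.5)/4])
C=[(-70.,.187,.033,655,353),(-70.,.153,.033,598,331),(70.,.153,.033,133,358),(70.,.187,.033,85,384)]+\
  [(0.,.187,.033,371,570),(0.,0.,.062,360,257),(0.,0.,.04,362,266)]
f=lambda q:np.concatenate([proj(stand(*q,r,a,z),c)[0]-cr(u,v) for a,r,z,u,v in C])
s=least_squares(f,[.65,.003,.06],x_scale=[.1,.1,.1]); print(s.x,f(s.x).round(2))
nut=ray(cr(328,280),c,.084);print("nut",nut,"socket",ray((318,263),c,.038))
I=overlay(im,c,*s.x,k=4)[105*4:250*4,235*4:415*4]
c2=optics.get_calibration("scene"); J=overlay(cv2.imread("pics/scene0.png"),c2,*s.x,k=4)[165*4:270*4,270*4:400*4]
cv2.imwrite("pics/o2.png",np.hstack([cv2.resize(I,None,fx=.6,fy=.6),cv2.resize(J,(360,int(.6*580)))])) ; cv2.imwrite("pics/o3.png",J)
print("start",stand(*s.x,.17,np.array([-65.,-50,-25,0,25,50,65,70]),.033))
```

```text
[0.65421438 0.00575663 0.0656102 ] [-1.6  -0.02 -0.47  1.52  0.41  0.65 -0.28 -0.57  1.62 -1.06  0.44  0.01
 -0.16 -0.46]
nut [0.6353694  0.02606176 0.084     ] socket [0.42598869 0.01983576 0.038     ]
start [[ 0.59262532 -0.15269459  0.033     ]
 [ 0.55371372 -0.13135507  0.033     ]
 [ 0.50518394 -0.07603536  0.033     ]
 [ 0.48458014 -0.00538911  0.033     ]
 [ 0.49576316  0.06734569  0.033     ]
 [ 0.53663747  0.12853965  0.033     ]
 [ 0.57242239  0.15478706  0.033     ]
 [ 0.58572249  0.1613486   0.033     ]]
```

View pics/o3.png

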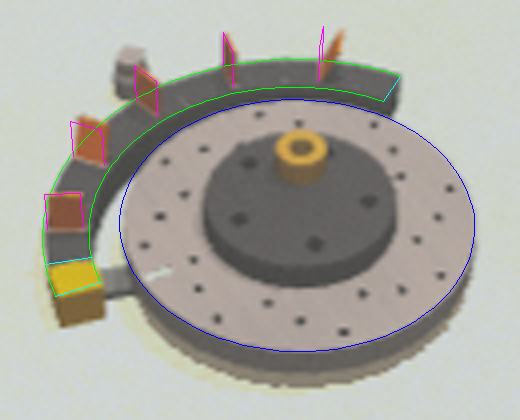

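The overlay fits to a few mm. All five flags are up: flag 5 leans forward and the rest are about upright. Next I close the fingers, align the tool with the world axes and go towards the yellow end.

Call:
play_rows(plan="4 -2 0 0 0 0.1 0; 8 -4 0 0 0 0.2 0; 12 -6 0 0 0 0.3 0; 16 -8 0 0 0 0.36 0; 20 -10 0 0 0 0.36 0; 24 -12 0 0 0 0.36 0; 28 -14 0 0 0 0.36 0; 30 -14.7 0 0 0 0.36 0", squeeze=20)

```text
clock: 0.77
ee_pos: [0.441, -0.316, 0.231]
orientation: [[1.0, 0.002, -0.0], [0.002, -1.0, 0.0], [-0.0, -0.0, -1.0]]
force: [-0.3, -0.2, -0.2]
grip_width: -0.001
gripper_force: 0.0
```

Call:
play_rows(plan="3 -3 1 0 0 0 0; 6 -6 2 0 0 0 0; 9 -9 4 0 0 0 0; 12 -12 6 0 0 0 0; 14 -14.5 8 0 0 0 0; 15.6 -16.2 9 0 0 0 0; 15.6 -16.2 9 0 0 0 0; 15.6 -16.2 9 0 0 0 0")

```text
clock: 1.43
ee_pos: [0.5955, -0.1536, 0.1388]
orientation: [[1.0, 0.005, -0.004], [0.005, -1.0, 0.001], [-0.004, -0.001, -1.0]]
force: [-0.1, 0.6, 0.1]
grip_width: 0.002
gripper_force: 0.0
```

Run:
```python
from h import *
s=robot.observe(); im=optics.camera("wrist"); c=optics.get_calibration("wrist"); print(s["ee_pos"],s["force"],c)
T=np.eye(4);T[:3,:3]=s["orientation"];T[:3,3]=s["ee_pos"];T=T@c["hand_eye"]
q=[0.65421438,0.00575663,0.0656102]
I=overlay(im,c,*q,T=T)
t=proj([[*s["ee_pos"][:2],.033]],c,T)[0]; print(t); cv2.circle(I,tuple(np.int32(t)),4,(0,0,255),1)
cv2.imwrite("pics/w1.png",I); np.save("T1.npy",T); cv2.imwrite("pics/w1raw.png",im)
```

```text
[ 0.59547707 -0.1535974   0.13877286] [-0.09387614  0.61700691  0.12510208] {'intrinsics': array([[354.74601056,   0.        , 323.39575427],
       [  0.        , 354.74601056, 193.80824543],
       [  0.        ,   0.        ,   1.        ]]), 'k1': -0.0013209671408763413, 'hand_eye': array([[-3.00296294e-04,  9.50996105e-01,  3.09202715e-01,
         7.89825454e-02],
       [ 9.99999921e-01,  3.65993938e-04, -1.54469985e-04,
         1.38481719e-03],
       [-2.60066674e-04,  3.09202644e-01, -9.50996139e-01,
        -1.42798582e-01],
       [ 0.00000000e+00,  0.00000000e+00,  0.00000000e+00,
         1.00000000e+00]])}
[321.66013599 190.87570815]
```

View pics/w1.png

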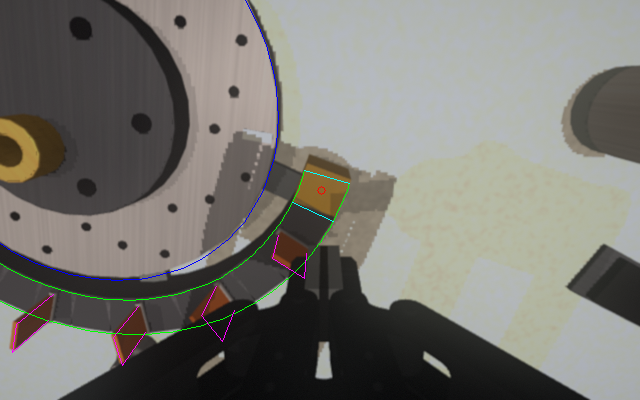

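Wrist overlay matches: yellow top at (321,190), flags 1–4 up in place. I'll list path waypoints while descending over the yellow piece.

Call:
play_rows(plan="0 0 2 0 0 0 0; 0 0 4 0 0 0 0; 0 0 6 0 0 0 0; 0 0 7.5 0 0 0 0; 0 0 8.5 0 0 0 0; 0 0 9 0 0 0 0; 0 0 9.3 0 0 0 0; 0 0 9.3 0 0 0 0")

```text
clock: 2.15
ee_pos: [0.5962, -0.1564, 0.0487]
orientation: [[1.0, 0.001, 0.001], [0.001, -1.0, -0.0], [0.001, 0.0, -1.0]]
force: [0.4, -0.0, 0.1]
grip_width: 0.001
gripper_force: 0.0
```

Run:
```python
from h import *
s=robot.observe(); R=s["orientation"];p=s["ee_pos"]; print(p,s["force"],R.round(4).tolist())
for a in np.arange(-67.5,71,2.5): print(a,((stand(0.65421438,0.00575663,0.0656102,.17,a,.043)-p)@R*100).round(1))
```

```text
[ 0.59616401 -0.15640845  0.0487415 ] [ 0.40866654 -0.0286785   0.07430558] [[1.0, 0.0011, 0.0006], [0.0011, -1.0, -0.0003], [0.0006, 0.0003, -1.0]]
-67.5 [ 0.3 -0.1  0.6]
-65.0 [-0.4 -0.4  0.6]
-62.5 [-1.  -0.7  0.6]
-60.0 [-1.7 -1.   0.6]
-57.5 [-2.4 -1.3  0.6]
-55.0 [-3.  -1.7  0.6]
-52.5 [-3.6 -2.1  0.6]
-50.0 [-4.2 -2.5  0.6]
-47.5 [-4.8 -3.   0.6]
-45.0 [-5.4 -3.4  0.6]
-42.5 [-5.9 -3.9  0.6]
-40.0 [-6.5 -4.5  0.6]
-37.5 [-7.  -5.   0.6]
-35.0 [-7.4 -5.6  0.6]
-32.5 [-7.9 -6.2  0.6]
-30.0 [-8.3 -6.8  0.6]
-27.5 [-8.7 -7.4  0.6]
-25.0 [-9.1 -8.   0.6]
-22.5 [-9.4 -8.7  0.6]
-20.0 [-9.7 -9.4  0.6]
-17.5 [-10.  -10.1   0.6]
-15.0 [-10.3 -10.8   0.6]
-12.5 [-10.5 -11.5   0.6]
-10.0 [-10.7 -12.2   0.6]
-7.5 [-10.9 -12.9   0.6]
-5.0 [-11.  -13.6   0.6]
-2.5 [-11.1 -14.4   0.6]
0.0 [-11.1 -15.1   0.6]
2.5 [-11.2 -15.9   0.6]
5.0 [-11.2 -16.6   0.6]
7.5 [-11.1 -17.3   0.6]
10.0 [-11.1 -18.1   0.6]
12.5 [-11.  -18.8   0.6]
15.0 [-10.8 -19.5   0.6]
17.5 [-10.7 -20.3   0.6]
20.0 [-10.5 -21.    0.6]
22.5 [-10.3 -21.7   0.6]
25.0 [-10.  -22.4   0.6]
27.5 [ -9.7 -23.1   0.6]
30.0 [ -9.4 -23.7   0.6]
32.5 [ -9.1 -24.4   0.6]
35.0 [ -8.7 -25.    0.6]
37.5 [ -8.3 -25.7   0.6]
40.0 [ -7.9 -26.3   0.6]
42.5 [ -7.4 -26.9   0.6]
45.0 [ -6.9 -27.4   0.6]
47.5 [ -6.4 -28.    0.6]
50.0 [ -5.9 -28.5   0.6]
52.5 [ -5.4 -29.    0.6]
55.0 [ -4.8 -29.5   0.6]
57.5 [ -4.2 -29.9   0.6]
60.0 [ -3.6 -30.4   0.6]
62.5 [ -3.  -30.8   0.6]
65.0 [ -2.3 -31.1   0.6]
67.5 [ -1.7 -31.5   0.6]
70.0 [ -1.  -31.8   0.6]
```

Call:
play_rows(plan="-0.4 -0.4 0.2 0 0 0 0; -1 -0.7 0.4 0 0 0 0; -1.7 -1 0.6 0 0 0 0; -2.4 -1.3 0.6 0 0 0 0; -3 -1.7 0.6 0 0 0 0; -3.6 -2.1 0.6 0 0 0 0; -4.2 -2.5 0.6 0 0 0 0; -4.8 -3 0.6 0 0 0 0")

```text
clock: 2.82
ee_pos: [0.5475, -0.1255, 0.0426]
orientation: [[1.0, 0.002, 0.001], [0.002, -1.0, -0.0], [0.001, 0.0, -1.0]]
force: [0.3, -0.7, 0.9]
grip_width: 0.002
gripper_force: 0.2
```

Call:
play_rows(plan="-0.6 -0.4 0.1 0 0 0 0; -1.1 -0.9 0.2 0 0 0 0; -1.7 -1.5 0.2 0 0 0 0; -2.2 -2 0.2 0 0 0 0; -2.6 -2.6 0.2 0 0 0 0; -3.1 -3.2 0.2 0 0 0 0; -3.5 -3.8 0.2 0 0 0 0; -3.9 -4.4 0.2 0 0 0 0")

```text
clock: 3.48
ee_pos: [0.5088, -0.0816, 0.0405]
orientation: [[1.0, 0.002, 0.001], [0.002, -1.0, -0.001], [0.001, 0.001, -1.0]]
force: [1.4, -3.2, 0.7]
grip_width: 0.005
gripper_force: 1.1
```

Run:
```python
from h import *
s=robot.observe();a=optics.camera("top")[105:250,235:415]; b=optics.camera("scene")[155:245,260:400]
print(s["ee_pos"],s["force"])
cv2.imwrite("pics/s1.png",np.hstack([cv2.resize(a,(400,322)),cv2.resize(b,(400,322),interpolation=cv2.INTER_CUBIC)]))
```

```text
[ 0.50882931 -0.08158506  0.04046407] [ 1.41258697 -3.21790782  0.71963092]
```

View pics/s1.png

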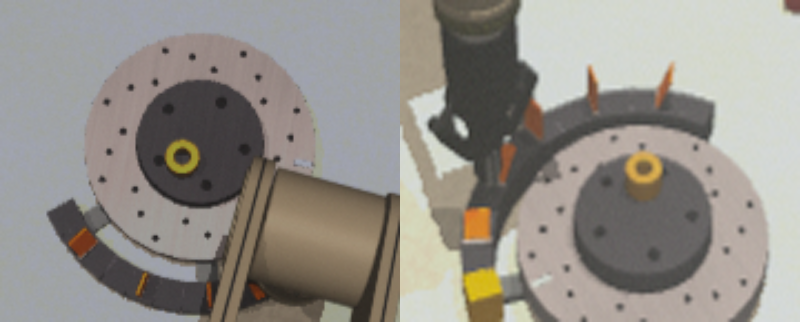

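Flag 1 lies flat (scene crop (477,222)), flag 2 is folding, and 3–5 are still up. Continuing.

Call:
play_rows(plan="-0.4 -0.6 -0.1 0 0 0 0; -0.7 -1.3 -0.1 0 0 0 0; -1 -2 0 0 0 0 0; -1.3 -2.7 0 0 0 0 0; -1.6 -3.4 0 0 0 0 0; -1.8 -4.1 0 0 0 0 0; -2 -4.8 -0.1 0 0 0 0; -2.2 -5.5 -0.3 0 0 0 0")

```text
clock: 4.25
ee_pos: [0.4863, -0.0261, 0.0431]
orientation: [[1.0, 0.002, -0.001], [0.002, -1.0, 0.0], [-0.001, -0.0, -1.0]]
force: [0.6, 1.0, -0.1]
grip_width: 0.0
gripper_force: 0.0
```

Call:
play_rows(plan="-0.1 -0.7 0 0 0 0 0; -0.2 -1.5 0 0 0 0 0; -0.2 -2.2 0.1 0 0 0 0; -0.3 -3 0.3 0 0 0 0; -0.3 -3.7 0.3 0 0 0 0; -0.2 -4.4 0.3 0 0 0 0; -0.2 -5.2 0.3 0 0 0 0; -0.1 -5.9 0.3 0 0 0 0")

```text
clock: 4.92
ee_pos: [0.4856, 0.0329, 0.0402]
orientation: [[1.0, 0.002, -0.0], [0.002, -1.0, 0.0], [-0.0, -0.0, -1.0]]
force: [1.0, 0.5, 0.6]
grip_width: 0.001
gripper_force: 0.0
```

Call:
play_rows(plan="0.2 -0.7 -0.1 0 0 0 0; 0.3 -1.5 -0.3 0 0 0 0; 0.5 -2.2 -0.3 0 0 0 0; 0.7 -2.9 -0.3 0 0 0 0; 1 -3.6 -0.2 0 0 0 0; 1.3 -4.3 0 0 0 0 0; 1.6 -4.9 0 0 0 0 0; 1.9 -5.6 0 0 0 0 0")

```text
clock: 5.58
ee_pos: [0.5048, 0.0887, 0.04]
orientation: [[1.0, 0.002, -0.0], [0.002, -1.0, 0.0], [-0.0, -0.0, -1.0]]
force: [-0.2, 0.9, 0.3]
grip_width: 0.001
gripper_force: 0.1
```

Call:
play_rows(plan="0.4 -0.6 0 0 0 0 0; 0.8 -1.3 0 0 0 0 0; 1.2 -1.9 -0.1 0 0 0 0; 1.7 -2.5 -0.3 0 0 0 0; 2.2 -3 -0.3 0 0 0 0; 2.7 -3.6 -0.3 0 0 0 0; 3.2 -4.1 -0.2 0 0 0 0; 3.7 -4.6 0 0 0 0 0")

```text
clock: 6.25
ee_pos: [0.5422, 0.1346, 0.0404]
orientation: [[1.0, 0.002, 0.0], [0.002, -1.0, -0.0], [0.0, 0.0, -1.0]]
force: [-0.5, -0.3, 0.6]
grip_width: -0.002
gripper_force: 0.3
```

Call:
play_rows(plan="0.6 -0.5 0 0 0 0 0; 1.2 -0.9 0 0 0 0 0; 1.8 -1.4 0 0 0 0 0; 2.4 -1.8 0 0 0 0 0; 3.1 -2.1 0 0 0 0 0; 3.7 -2.5 0 0 0 0 0; 4.4 -2.8 0 0 0 0 0; 5.1 -3 0 0 0 0 0")

```text
clock: 6.92
ee_pos: [0.5932, 0.1646, 0.0403]
orientation: [[1.0, 0.002, 0.0], [0.002, -1.0, 0.0], [0.0, -0.0, -1.0]]
force: [0.0, -0.4, -0.1]
grip_width: 0.005
gripper_force: 0.0
```

Call:
play_rows(plan="0 0 -2 0 0 0 0; 0 0 -5 0 0 0 0; 0 0 -9 0 0 0 0; 0 0 -13 0 0 0 0; 0 -4 -16 0 0 0 0; 0 -8 -16 0 0 0 0; 0 -12 -16 0 0 0 0; 0 -12 -16 0 0 0 0")

```text
clock: 7.58
ee_pos: [0.5921, 0.2909, 0.2019]
orientation: [[1.0, 0.006, 0.002], [0.006, -1.0, 0.004], [0.002, -0.004, -1.0]]
force: [1.0, 0.1, -0.4]
grip_width: 0.002
gripper_force: 0.0
```

Run:
```python
from h import *
s=robot.observe();print(s["clock"],s["ee_pos"],s["force"])
a=optics.camera("top")[105:250,235:415]; b=optics.camera("scene")[165:255,260:400]
cv2.imwrite("pics/s2.png",np.hstack([cv2.resize(a,(400,322),interpolation=cv2.INTER_CUBIC),cv2.resize(b,(400,322),interpolation=cv2.INTER_CUBIC)]))
```

```text
7.5833 [0.59208273 0.29090638 0.20187391] [ 1.04115539  0.14351856 -0.40391459]
```

View pics/s2.png

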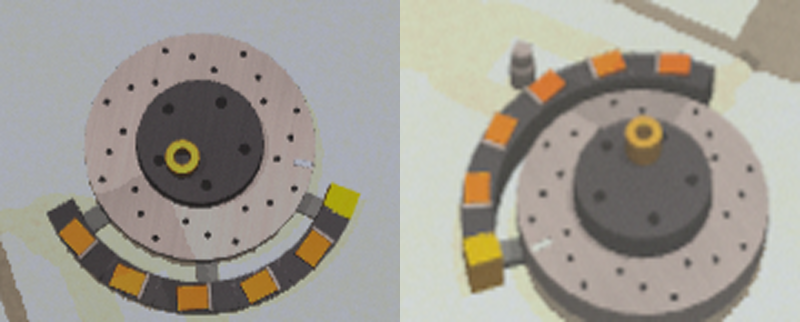

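All five flags lie flat along the rail. The disc mark, nut and socket have not moved, and the gripper is clear of everything.

```bash
python3 -c "
from workcell import robot
print(robot.close_job())"
```

```text
the job is handed in; nothing more can be done
None
```

All five flags were folded down in order from the yellow end with light touches (about 3.5 N at most in the readings, taken between moves), the last pictures showed the disc mark, nut and socket unmoved, and the job was handed in with the gripper clear.

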